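# Fit the nested lids on an eyepiece tin, then lift away only the travel lid

## Task

Press shut the orange flip cap of the desiccant tube in the eyepiece tin; then pick up the nested pair of lids by the inner lid's black stem and lower it (no dropping) onto the tin until it is fully seated. Then take hold of the blue outer travel lid and lift it alone, clear off the stem, leaving the clear inner lid seated on the tin so the eyepiece can be checked through it. Finish still holding the outer lid level in the air, well clear above the stem, and leave the cream eyepiece and the other pieces on the table where they stand.

Things in the scene. Friction and masses are not known exactly. Their poses are not given: they have to be found in the camera images.
- tin: Round open aluminium eyepiece tin, fixed, outer diameter 112, inner diameter 104, rim 60 above the table. Origin: centre of its underside, z up; any yaw. In it, centred 27 from the axis along the tin's +x, stands a fixed white desiccant tube, diameter 20, top 50 above the table. The flip cap's hinge is on the tube's +y side, its line parallel to the tin's x.
- cap (a joint): Angle of the orange flip cap on the tube (rad): 0 shut flat, 1.57 upright, 2.0 leaning away; starts open at 1.1 to 1.75. It shuts by swinging towards the tin's -y and stays where left (friction, about 0.5 N at the tab). Cap 3.5 thick, diameter 22 plus a thumb tab. Shut, its top is 53.5 above the table, 6.5 below the rim, with room for shut fingers to press it; upright, it rises 17 over the rim.
- cap_hinge (a point): Middle of the cap's hinge line, 50 above the table, at 27 along x and 11 along y in the tin's frame; the tube's axis is 11 from it towards the tin's -y.
- cap_tab (a point): End of the cap's thumb tab, 27 from the hinge line; moves with the cap.
- inner_lid: Loose clear inner lid, 80 to 160 g. Origin: centre of its underside, z up. Heights above it: plug, diameter 100, 0 to 4 (chamfered, fits the tin's mouth); flange, diameter 112, 4 to 8 (rests on the rim); black stem, diameter 20, 8 to 60. Starts flat on the table under the outer lid. Seated, its origin is 56 above the table on the tin's axis; yaw does not matter.
- stem_top (a point): Centre of the top of the inner lid's black stem, 60 above that lid's origin; the stem sticks up 27 clear above the outer lid's collar.
- outer_lid: Loose blue outer travel lid, 90 to 170 g, nested over the inner lid. Origin: centre of its skirt's lower edge, z up, 5 above the inner lid's origin when nested. Disc and skirt of diameter 123, top of disc 8 above the origin; skirt bore 117. It only rests on the inner lid's flange: lifted by the stem both rise, lifted by its collar it comes alone.
- collar_top (a point): Centre of the top of the outer lid's round blue collar, the place to grip this lid: outer diameter 44, bore 28 (the stem passes loosely through), 20 tall, from 8 to 28 above the outer lid's origin.
- ortho: Cream eyepiece standing loose on the tin's floor beside the desiccant tube, 32 in diameter, 38 tall, its top 44 above the table. Origin: centre of its underside. To be left alone.
- long_eyepiece: Matte black long eye-relief eyepiece standing loose on the table, diameter 48, 78 tall, on a steel barrel of diameter 32. Origin: centre of its underside. To be left alone.
- bushing: Brass reducer bushing, loose, outer diameter 38, 26 tall, origin at the centre of its underside. To be left alone.
- knurled_ring: Brass compression ring, loose, outer diameter 42, 12 tall, origin at the centre of its underside. To be left alone.

How it is judged:
By the outcome, as a careful person would: the job done as asked, in the order asked, and still so for the second after the job is handed in, while the arm keeps its last pose, push and grip.
It also fails if it takes over 58 s, if anything falls off the work surface, if the arm or the gripper's body presses on something with over 40 N, if the wrist force passes 120 N, or if a joint passes its speed limit or range.

## Robot

A 6-joint arm with a two-finger parallel gripper is mounted at the origin on the work surface. World frame = base frame: x ahead of the robot, y to its left, z up, the work surface at z = 0. Lengths are in m, angles in rad, forces in N, time in s.
With the tool pointing down it reaches from about 0.35 to 0.975 m from the base axis. Payload 4.9 kg.
Tool frame: the origin (TCP) lies on the mounting face of the last link; the fingertips stand 173 mm ahead of it and the grasp point (between the pads) lies ctrl.pinch_z ahead of it (ctrl.pinch_z is the distance from the TCP to the grasp point, in m); z points along the fingers, y is the line along which they close (so a half turn about z gives the same grasp; the last joint's range is limited). The gripper opens to 85 mm and grips with 20 to 120 N. Pads are 22 mm wide; open, the fingers measure 114 mm over their backs; the gripper's body (76 mm by 85 mm) begins 54 mm behind the grasp point. The pads swing forward as they close: fully open they stand 13 mm farther back than shut.
Start: joints at [1.217, 0.053, 1.613, -0, 1.476, -0.119], TCP at [0.145, 0.608, 0.405] pointing down, gripper open.
Joint ranges: [-3.01, 3.01], [-1.01, 2.22], [0.06, 2.58], [-1.02, 4.17], [0.09, 2.62], [-3.14, 3.14]. Speed limits (rad/s): [2.57, 2.57, 3.14, 3.14, 3.14, 3.14].

## Interface

Orientations are given as a rotation vector (axis times angle).
In Python, from station import telemetry, eyes, ctrl gives the robot as it stands.
- The arm moves only by the tool apply_moves, never from a script. Its argument "plan" is a list of rows, each a list of 5 numbers: the finger opening in m, from 0 to 0.0854, then the shift along the tool's x, y, z in m, then the turn about the tool's z in rad. In form: [[jaw, x, y, z, roll], ...]. A call has 1 to 12 rows; each row is the pose to reach, as a shift and turn from the pose commanded when the call began, along the tool's axes at that moment; what a row does not reach only later rows make up. A row lasts 1/12 s, in which the tool goes at most 41.7 mm and 7.16 degrees, less where a joint would pass 70% of its speed; a pose out of reach is approached as far as the arm can. A call with a gripper value outside its range is refused whole. The fingers move at their own pace and stop on an object; "newtons" is the grip in N (left out, the last holds). Time passes only in rows, so rows that repeat a pose let the fingers close. It gives the time, the measured TCP pose, the force, the opening and the grip force at its end, in the units of the state.
- telemetry.get_obs(): the state, without advancing time (a new reading comes with each control period).
- eyes.get_image(name): name is "scene" or "top" or "wrist"; returns a dict with "img" (480x640x3 uint8, blue, green, red), "range_z" (480x640 float32, m along the optical axis (not along the pixel's ray), 0 where there is no reading), "K" (3x3 intrinsics, pixels), "pose" (4x4, takes a point from camera to world coordinates); the wrist camera has in their place "hand_eye" (4x4, takes a point from camera to tool coordinates, whose origin is the TCP and whose axes are the flange's). Camera axes: x right, y down, z forward; pixel columns grow to the right and rows downward; lengths in m; the calibration is good to about 2 mm. A picture is of the moment at which its call begins: read the wrist's pose just before it.
- ctrl.finish_job(): hands the job in; it is judged then, once.
Trained networks look in a picture, given as the dict that the camera call returned (one of the last four; its "shot" number tells which), for a name from the list of things; names that differ only in an ending like _2 or _b are one class to them, and where a whole thing is asked for, a point or a joint stands for the part that bears it (a point fixed in the world has none). Each returns a list of dicts, best first, with "confidence" (0 to 1); they miss things now and then, are a little off and sometimes report something else, mostly with a low value. They report only what shows in the picture. A call takes as long as a camera call.
- eyes.search_frame(thing, picture): "box" ([left, top, right, bottom] in pixels, round what is visible of it).
- eyes.outline_of(thing, picture): "region" (480x640 bool, what is visible of it) and "box" ([left, top, right, bottom] in pixels, round what is visible of it).
- eyes.tip_of(thing, picture): "point" ([column, row] in pixels: a listed point, or the origin of a listed thing).
The state is a dict: "t": time; "q": joint angles; "dq": joint speeds; "effort": joint torques, N m; "tool_pos": TCP position; "tool_rot": TCP orientation; "contact_force": force on the tool from outside, world axes, zero at the start; "wrist_torque": the same for the moment, N m; "opening": finger opening in m; "grip_force": force on a finger pad.
Only numpy, scipy, OpenCV 4.12 (cv2) and the standard library are available. Lean on these libraries where they do the work, as an engineer would, in place of code of your own. Each camera call takes 0.05 s, during which the arm holds its last target. There are 200 camera calls.

## Working session

There is one attempt and no reset: what is moved stays moved. The work goes in short steps, Python scripts to look and compute and a tool call to move; the robot and the scene stay as the last step left them, time stands still between calls to the robot, and variables do not carry over. Pictures are saved under pics/ and viewed, at most 10 in all, crops included, and the job is handed in when it is done.

Besides the shell and the picture viewer there is one more tool, called after "Request:" by a JSON object that holds its "api" and its "payload", one argument or row to a line. apply_moves: Moves the arm, as the interface text tells. Its arguments: {"type":"object","properties":{"plan":{"type":"array","items":{"type":"array","items":{"type":"number"}}},"newtons":{"type":"number"}},"required":["plan"]}

```bash
mkdir -p pics
cat > h.py <<'E'
import numpy as np, cv2
from scipy.spatial.transform import Rotation as R
from station import telemetry, eyes, ctrl
def shot(name):
    o=telemetry.get_obs(); p=eyes.get_image(name)
    if name=="wrist":
        T=np.eye(4); T[:3,:3]=R.from_rotvec(o["tool_rot"]).as_matrix(); T[:3,3]=o["tool_pos"]
        p["T"]=T@p["hand_eye"]
    else: p["T"]=p["pose"]
    return p
def ray(p,uv):
    d=np.linalg.inv(p["K"])@[uv[0],uv[1],1]; return p["T"][:3,3], p["T"][:3,:3]@d
def at_z(p,uv,z):
    o,d=ray(p,uv); return o+d*(z-o[2])/d[2]
def dep(p,uv):
    o,d=ray(p,uv); u,v=int(round(uv[0])),int(round(uv[1]))
    w=p["range_z"][max(v-2,0):v+3,max(u-2,0):u+3]; w=w[w>0]
    return o+d*np.median(w) if len(w) else np.full(3,np.nan)
def tri(a,ua,b,ub):
    A=0;B=0
    for p,u in((a,ua),(b,ub)):
        o,d=ray(p,u); d=d/np.linalg.norm(d); M=np.eye(3)-np.outer(d,d); A=A+M; B=B+M@o
    return np.linalg.solve(A,B)
def cloud(p,reg):
    v,u=np.nonzero(reg&(p["range_z"]>0)); z=p["range_z"][v,u]
    c=(np.linalg.inv(p["K"])@np.c_[u,v,np.ones(len(u))].T)*z
    return (p["T"][:3,:3]@c).T+p["T"][:3,3]
E
cat > a.py <<'E'
from h import *
np.set_printoptions(precision=4,suppress=True)
print(ctrl.pinch_z, telemetry.get_obs()["t"],telemetry.get_obs()["tool_rot"])
P={n:shot(n) for n in("top","scene","wrist")}
for n,p in P.items():
    cv2.imwrite(f"pics/{n}0.png",p["img"])
    print(n,p["T"][:3,3])
U={}
for th in["tin","cap_hinge","cap_tab","stem_top","collar_top","inner_lid","outer_lid","ortho","long_eyepiece","bushing","knurled_ring"]:
    for n,p in P.items():
        r=eyes.tip_of(th,p)
        if r:
            U[th,n]=r[0]["point"]; print(th,n,np.round(r[0]["point"]),round(r[0]["confidence"],2),dep(p,r[0]["point"]))
    if (th,"top") in U and (th,"scene") in U: print("  tri",tri(P["top"],U[th,"top"],P["scene"],U[th,"scene"]))
c=np.vstack([P["top"]["img"]])
cv2.imwrite("pics/m0.png",np.hstack([cv2.resize(P[n]["img"],(400,300)) for n in("top","scene")]))
E
python3 a.py
```

```text
0.1547 0.0 [-0.3679 -3.1195  0.0031]
top [0.4942 0.0023 0.7892]
scene [ 0.972  -0.2897  0.4981]
wrist [0.0706 0.6253 0.3732]
tin top [215. 269.] 0.95 [0.543  0.1758 0.004 ]
tin scene [404. 230.] 0.8 [0.582  0.1364 0.0503]
  tri [0.5437 0.1763 0.007 ]
cap_hinge top [212. 248.] 0.41 [0.5727 0.1711 0.0488]
cap_hinge scene [420. 218.] 0.38 [0.5795 0.1743 0.0566]
  tri [0.575  0.1735 0.0534]
cap_tab top [204. 247.] 0.44 [0.5794 0.1945 0.0048]
cap_tab scene [420. 206.] 0.6 [0.5725 0.1773 0.0768]
  tri [0.5719 0.1773 0.0764]
stem_top top [462. 259.] 0.54 [ 0.5606 -0.2155  0.0585]
stem_top scene [193. 315.] 0.86 [ 0.5683 -0.2157  0.0614]
  tri [ 0.5614 -0.2156  0.0546]
collar_top top [457. 256.] 0.75 [ 0.5664 -0.2087  0.0527]
collar_top scene [195. 328.] 0.59 [ 0.5737 -0.2185  0.0437]
  tri [ 0.5674 -0.2155  0.0352]
inner_lid top [456. 261.] 0.53 [ 0.5593 -0.2103  0.0393]
inner_lid scene [201. 343.] 0.9 [ 0.5869 -0.2192  0.026 ]
  tri [ 0.564  -0.2182  0.0004]
outer_lid top [456. 257.] 0.58 [ 0.564  -0.2089  0.047 ]
outer_lid scene [196. 340.] 0.87 [ 0.5847 -0.2237  0.0336]
  tri [ 0.567  -0.2198  0.0117]
ortho top [206. 282.] 0.93 [0.5215 0.1844 0.0237]
ortho scene [402. 222.] 0.61 [0.5397 0.1763 0.0229]
  tri [0.5236 0.1904 0.0062]
long_eyepiece top [331. 179.] 0.95 [ 0.6781 -0.0115  0.0758]
bushing top [307. 338.] 0.73 [ 0.4321  0.0229 -0.0015]
bushing scene [298. 231.] 0.58 [0.4471 0.0161 0.0134]
  tri [0.4327 0.0235 0.0005]
knurled_ring top [317. 263.] 0.52 [ 0.5557  0.008  -0.0025]
knurled_ring scene [332. 272.] 0.81 [0.5552 0.012  0.0018]
  tri [0.5561 0.0093 0.0039]
```

Run:
```python
import cv2,numpy as np
t=cv2.imread("pics/top0.png");s=cv2.imread("pics/scene0.png")
a=cv2.resize(t[200:320,150:290],None,fx=2.85,fy=2.5)
b=cv2.resize(s[150:290,320:480],(400,300))
c=cv2.resize(t,(400,300));d=cv2.resize(s,(400,300))
cv2.imwrite("pics/m1.png",np.vstack([np.hstack([cv2.resize(a,(400,300)),b]),np.hstack([c,d])]))
```

```text
(no output)
```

View pics/m1.png

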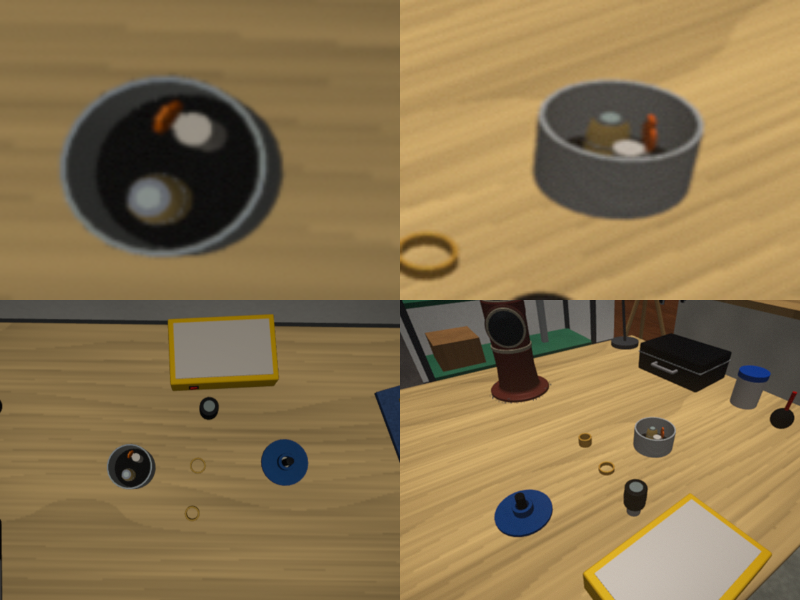

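The tin sits left of centre at about (215,269) in the top view, with the cap open at about (209,247). The nested lids are at about (457,258). Next I move the wrist camera over the tin.

Request:
{"api": "apply_moves", "payload": {
  "plan": [
    [0,-0.564,-0.327,0.03,0],
    [0,-0.564,-0.327,0.03,0],
    [0,-0.564,-0.327,0.03,0],
    [0,-0.564,-0.327,0.03,0],
    [0,-0.564,-0.327,0.03,0],
    [0,-0.564,-0.327,0.03,0],
    [0,-0.564,-0.327,0.03,0],
    [0,-0.564,-0.327,0.03,0],
    [0,-0.564,-0.327,0.03,0],
    [0,-0.564,-0.327,0.03,0],
    [0,-0.564,-0.327,0.03,0],
    [0,-0.564,-0.327,0.03,0]
  ]
}}

```text
t: 2.8
tool_pos: [0.5085, 0.2619, 0.382]
tool_rot: [0.368, 3.119, 0.001]
contact_force: [1.4, 0.9, 0.2]
opening: 0.0003
grip_force: 0.0
```

Request:
{"api": "apply_moves", "payload": {
  "plan": [
    [0,-0.13,-0.075,0,0],
    [0,-0.13,-0.075,0,0],
    [0,-0.13,-0.075,0,0],
    [0,-0.13,-0.075,0,0],
    [0,-0.13,-0.075,0,0],
    [0,-0.13,-0.075,0,0]
  ]
}}

```text
t: 3.3
tool_pos: [0.6171, 0.1593, 0.3814]
tool_rot: [-0.372, -3.119, -0.0]
contact_force: [-0.6, 0.7, 0.4]
opening: 0.0001
grip_force: 0.0
```

```bash
cat > tin.py <<'E'
from h import *
import sys
np.set_printoptions(precision=4,suppress=True)
p=shot("wrist"); o=telemetry.get_obs(); print(o["tool_pos"],o["tool_rot"],o["q"])
c=cloud(p,np.ones((480,640),bool))
r=c[(abs(c[:,2]-.060)<.004)&(np.hypot(c[:,0]-.544,c[:,1]-.176)<.08)]
if len(r)>20:
    from scipy.optimize import least_squares
    s=least_squares(lambda q:np.hypot(r[:,0]-q[0],r[:,1]-q[1])-q[2],[.544,.176,.054],loss="soft_l1",f_scale=.002).x
    print("rim",len(r),s,np.median(r[:,2]))
for th in["tin","cap_hinge","cap_tab","ortho"]:
    for q in eyes.tip_of(th,p)[:1]:
        z={"tin":0,"cap_hinge":.05,"cap_tab":.07,"ortho":.006}[th]
        print(th,np.round(q["point"]),round(q["confidence"],2),at_z(p,q["point"],z),dep(p,q["point"]))
hsv=cv2.cvtColor(p["img"],cv2.COLOR_BGR2HSV)
m=(hsv[...,0]<14)&(hsv[...,1]>170)&(hsv[...,2]>80)
k=cloud(p,m); k=k[np.hypot(k[:,0]-.544,k[:,1]-.176)<.06]; print("orange",len(k),k.mean(0) if len(k) else "",k.min(0),k.max(0))
np.save("orange.npy",k)
w=c[(abs(c[:,2]-.05)<.002)&(np.hypot(c[:,0]-.544,c[:,1]-.176)<.045)]; print("tubetop",len(w),w.mean(0) if len(w) else "")
cv2.imwrite(f"pics/{sys.argv[1]}.png",p["img"])
E
python3 tin.py w1
```

```text
[0.6163 0.1603 0.3815] [-0.3691 -3.119  -0.0005] [ 0.1376  0.0952  1.6072  0.0005  1.4399 -1.1976]
rim 2652 [0.5446 0.1775 0.0533] 0.06016822455908763
tin [321. 129.] 0.58 [0.5455 0.1793 0.    ] [0.5455 0.1793 0.0068]
cap_hinge [324. 164.] 0.41 [0.5717 0.1746 0.05  ] [0.5709 0.1747 0.0581]
cap_tab [324. 173.] 0.53 [0.5768 0.1739 0.07  ] [0.5759 0.174  0.0772]
ortho [326. 101.] 0.82 [0.5227 0.189  0.006 ] [0.5249 0.1877 0.0447]
orange 113 [0.573  0.1758 0.0709] [0.5646 0.1692 0.0056] [0.585  0.181  0.0793]
tubetop 489 [0.5683 0.1648 0.0504]
```

View pics/w1.png

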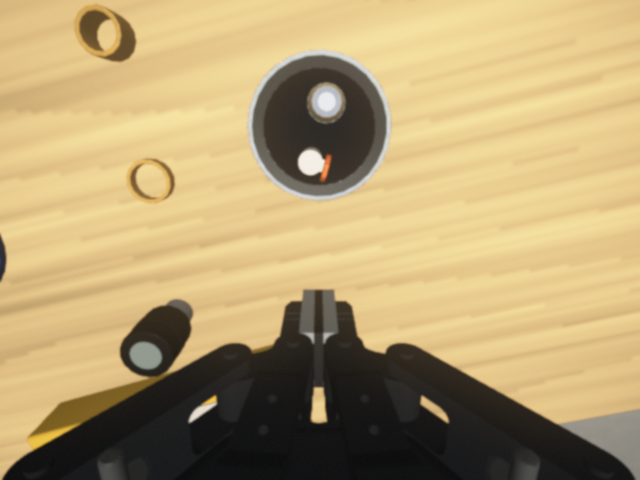

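Request:
{"api": "apply_moves", "payload": {
  "plan": [
    [0,0.0364,0.0347,0.02,0],
    [0,0.0364,0.0347,0.05,0],
    [0,0.0364,0.0347,0.09,0],
    [0,0.0364,0.0347,0.12,0],
    [0,0.0364,0.0347,0.138,0],
    [0,0.0364,0.0347,0.138,0]
  ]
}}

```text
t: 4.05
tool_pos: [0.5859, 0.2032, 0.2379]
tool_rot: [-0.364, -3.111, 0.005]
contact_force: [-0.0, -0.7, -0.7]
opening: 0.0
grip_force: 0.0
```

Run:
```python
from h import *
o=telemetry.get_obs(); print(o["tool_pos"],o["contact_force"])
p=shot("wrist")
c=cloud(p,np.ones((480,640),bool)); T=np.eye(4)
t=np.array(o["tool_pos"]); M=R.from_rotvec(o["tool_rot"]).as_matrix(); q=(c-t)@M
f=q[(abs(q[:,1])<.03)&(abs(q[:,0])<.025)&(q[:,2]<.175)&(q[:,2]>.14)]
print(len(f),f.min(0),f.max(0))
s=shot("scene"); i=np.vstack([cv2.resize(s["img"][120:300,300:540],(800,600))]); cv2.imwrite("pics/s1.png",i)
```

```text
[0.58591007 0.20321563 0.23791317] [-0.00338879 -0.65765383 -0.65777337]
2749 [-0.00566264 -0.0299794   0.1400178 ] [0.01435993 0.01371133 0.17481511]
```

View pics/s1.png

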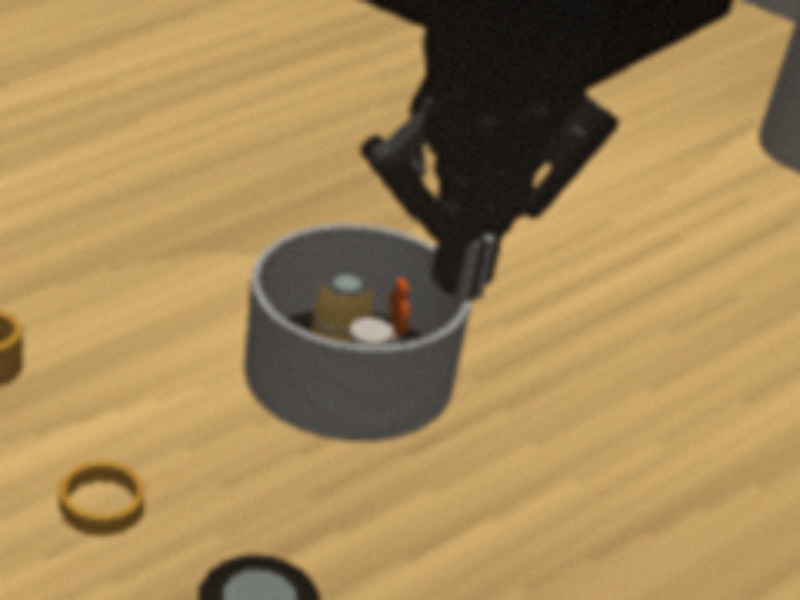

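The shut fingertips are just behind the upright cap, at about (470,290) in the crop. I sweep toward tin −y.

Request:
{"api": "apply_moves", "payload": {
  "plan": [
    [0,0.0026,-0.0097,0,0],
    [0,0.0053,-0.0193,0,0],
    [0,0.0079,-0.029,0,0],
    [0,0.0106,-0.0386,0,0],
    [0,0.0124,-0.0454,0,0],
    [0,0.0124,-0.0454,0.003,0],
    [0,0.0124,-0.0454,0.006,0],
    [0,0.0124,-0.0454,0.008,0],
    [0,0.0124,-0.0454,0.01,0],
    [0,0.0124,-0.0454,0.011,0],
    [0,0.0124,-0.0454,0.011,0]
  ]
}}

```text
t: 5.07
tool_pos: [0.5663, 0.1617, 0.232]
tool_rot: [-0.367, -3.119, 0.0]
contact_force: [0.1, -0.2, 0.2]
opening: -0.0001
grip_force: 0.0
```

Request:
{"api": "apply_moves", "payload": {
  "plan": [
    [0,0,0,0.001,0],
    [0,0,0,0.002,0],
    [0,0,0,0.003,0],
    [0,0,0,0.003,0]
  ]
}}

```text
t: 5.4
tool_pos: [0.5664, 0.1615, 0.2295]
tool_rot: [-0.368, -3.12, 0.0]
contact_force: [0.8, -0.4, -0.7]
opening: 0.0004
grip_force: 0.1
```

Request:
{"api": "apply_moves", "payload": {
  "plan": [
    [0,0,0,0.001,0],
    [0,0,0,0.002,0],
    [0,0,0,0.003,0],
    [0,0,0,0.003,0]
  ]
}}

```text
t: 5.73
tool_pos: [0.5665, 0.1614, 0.227]
tool_rot: [0.368, 3.12, 0.0]
contact_force: [-1.3, -0.7, 2.7]
opening: -0.0003
grip_force: 1.3
```

Request:
{"api": "apply_moves", "payload": {
  "plan": [
    [0,0,0,0.001,0],
    [0,0,0,0.002,0],
    [0,0,0,0.002,0]
  ]
}}

```text
t: 5.98
tool_pos: [0.5667, 0.1615, 0.2268]
tool_rot: [-0.368, -3.119, 0.001]
contact_force: [-6.3, -2.4, 12.3]
opening: -0.0001
grip_force: 6.2
```

Request:
{"api": "apply_moves", "payload": {
  "plan": [
    [0,0,0,-0.035,0],
    [0,0,0,-0.07,0],
    [0.06,-0.03,0,-0.1,0],
    [0.06,-0.06,0,-0.13,0],
    [0.06,-0.076,0,-0.14,0],
    [0.06,-0.076,0,-0.14,0]
  ]
}}

```text
t: 6.48
tool_pos: [0.6435, 0.1429, 0.37]
tool_rot: [0.369, 3.11, 0.003]
contact_force: [-0.6, -0.2, -0.5]
opening: 0.0482
grip_force: 0.0
```

```bash
sed -i 's/^cv2.imwrite.*/cv2.imwrite(f"pics\/{sys.argv[1]}.png",cv2.resize(p["img"][0:260,200:460],(600,600)))/' tin.py; python3 tin.py w2
```

```text
[0.6417 0.1433 0.3669] [0.3692 3.1158 0.0017] [ 0.1066  0.1515  1.5706  0.0002  1.4153 -1.2284]
rim 2913 [0.545  0.1773 0.0533] 0.060145754373098215
tin [331.  91.] 0.59 [0.5463 0.179  0.    ] [0.5467 0.1787 0.0064]
cap_hinge [334. 122.] 0.73 [0.5718 0.1735 0.05  ] [0.5717 0.1733 0.0539]
cap_tab [302. 113.] 0.7 [0.5605 0.152  0.07  ] [0.5599 0.1514 0.0531]
ortho [336.  58.] 0.63 [0.5229 0.188  0.006 ] [0.5283 0.1848 0.045 ]
orange 80 [0.5695 0.1598 0.0475] [0.5551 0.1473 0.0054] [0.5789 0.1779 0.0556]
tubetop 35 [0.5728 0.1739 0.05  ]
```

View pics/w2.png

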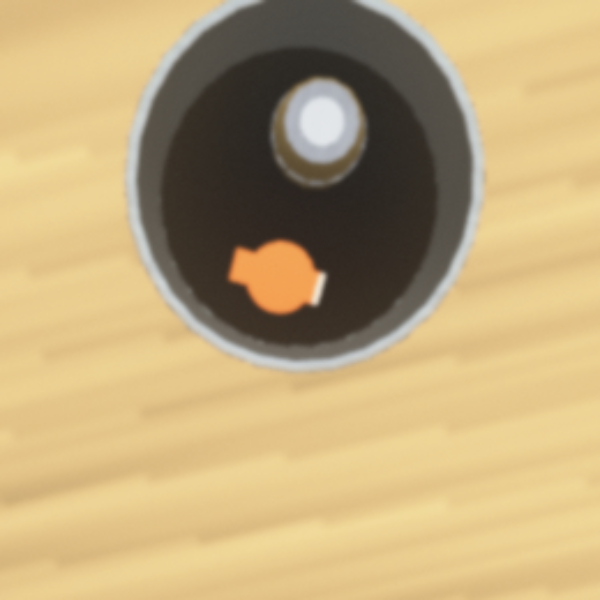

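The cap is shut flat: its disc is at about (280,277) in the crop, at z≈0.0535. Next are the lids.

Request:
{"api": "apply_moves", "payload": {
  "plan": [
    [0.06,-0.083,-0.368,0,0],
    [0.06,-0.083,-0.368,0,0],
    [0.06,-0.083,-0.368,0,0],
    [0.06,-0.083,-0.368,0,0],
    [0.06,-0.083,-0.368,0,0],
    [0.06,-0.083,-0.368,0,0],
    [0.06,-0.083,-0.368,0,0],
    [0.06,-0.083,-0.368,0,0],
    [0.06,-0.083,-0.368,0,0],
    [0.06,-0.083,-0.368,0,0],
    [0.06,-0.083,-0.368,0,0],
    [0.06,-0.083,-0.368,0,0]
  ]
}}

```text
t: 7.73
tool_pos: [0.6349, -0.2328, 0.3632]
tool_rot: [-0.368, -3.118, -0.002]
contact_force: [0.1, 0.1, 0.0]
opening: 0.0602
grip_force: 0.0
```

```bash
cat > lid.py <<'E'
from h import *
import sys
from scipy.optimize import least_squares
np.set_printoptions(precision=4,suppress=True)
p=shot("wrist"); o=telemetry.get_obs(); t=np.array(o["tool_pos"]); M=R.from_rotvec(o["tool_rot"]).as_matrix()
print(t,o["tool_rot"],o["q"],o["opening"])
def d(w): return (np.asarray(w)-t)@M
for th in["stem_top","collar_top","outer_lid","inner_lid"]:
    for q in eyes.tip_of(th,p)[:1]:
        w=dep(p,q["point"]); print(th,np.round(q["point"]),round(q["confidence"],2),w,"tool",d(w))
r=eyes.outline_of("outer_lid",p)
if r:
    c=cloud(p,r[0]["region"]); print("outer z pct",np.percentile(c[:,2],[5,25,50,75,95]))
    m=r[0]["region"].astype(np.uint8); k=max(cv2.findContours(m,0,1)[0],key=cv2.contourArea)
    e=cv2.fitEllipse(k); print("ellipse",e, "c@disc top",at_z(p,e[0],np.median(c[:,2])))
cv2.imwrite(f"pics/{sys.argv[1]}.png",p["img"])
E
python3 lid.py w3
```

```text
[ 0.6351 -0.2321  0.3636] [-0.366  -3.1183 -0.0019] [-0.4603  0.1978  1.5241  0.0005  1.4219 -1.7975] 0.05998246474066678
stem_top [316. 135.] 0.86 [ 0.5652 -0.2178  0.0604] tool [ 0.0707 -0.0027  0.3033]
collar_top [315. 134.] 0.8 [ 0.5646 -0.2182  0.0604] tool [ 0.0712 -0.0032  0.3033]
outer_lid [314. 133.] 0.61 [ 0.5636 -0.2189  0.0606] tool [ 0.072  -0.004   0.3032]
inner_lid [316. 132.] 0.59 [ 0.5633 -0.2171  0.0606] tool [ 0.0727 -0.0024  0.3031]
outer z pct [0.0122 0.013  0.0135 0.0142 0.0331]
ellipse ((315.4736022949219, 129.05789184570312), (142.60763549804688, 149.18516540527344), 177.63356018066406) c@disc top [ 0.5611 -0.2172  0.0135]
```

View pics/w3.png

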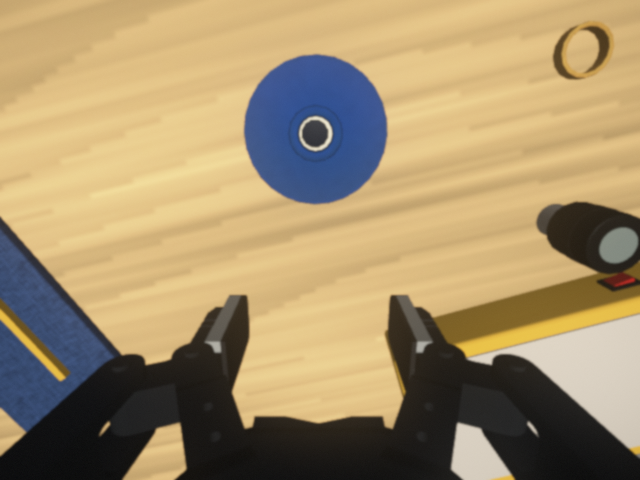

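The stem circle is at about (315.5,134) and the lids are nested flat. I move to the stem.

Request:
{"api": "apply_moves", "payload": {
  "plan": [
    [0.05,0.036,-0.0015,0.02,0],
    [0.05,0.071,-0.003,0.045,0],
    [0.05,0.071,-0.003,0.08,0],
    [0.05,0.071,-0.003,0.105,0],
    [0.05,0.071,-0.003,0.125,0],
    [0.05,0.071,-0.003,0.14,0],
    [0.05,0.071,-0.003,0.149,0],
    [0.05,0.071,-0.003,0.149,0],
    [0.05,0.071,-0.003,0.149,0]
  ]
}}

```text
t: 8.78
tool_pos: [0.5659, -0.2196, 0.2159]
tool_rot: [-0.367, -3.12, -0.0]
contact_force: [0.8, -1.0, 0.4]
opening: 0.0495
grip_force: 0.0
```

Run:
```python
from h import *
o=telemetry.get_obs(); print(o["tool_pos"],o["tool_rot"],o["contact_force"],o["opening"])
s=shot("scene"); w=shot("wrist"); print(eyes.tip_of("stem_top",w)[:1])
cv2.imwrite("pics/s2.png",np.hstack([cv2.resize(s["img"][240:390,100:300],(400,300)),cv2.resize(w["img"],(400,300))]))
```

```text
[ 0.5658973  -0.21958499  0.21592283] [-3.67093846e-01 -3.12003227e+00 -1.95091980e-05] [ 0.77472416 -0.99267154  0.3927474 ] 0.04953393300956126
[{'point': [320.2, 324.9], 'confidence': 0.84}]
```

View pics/s2.png

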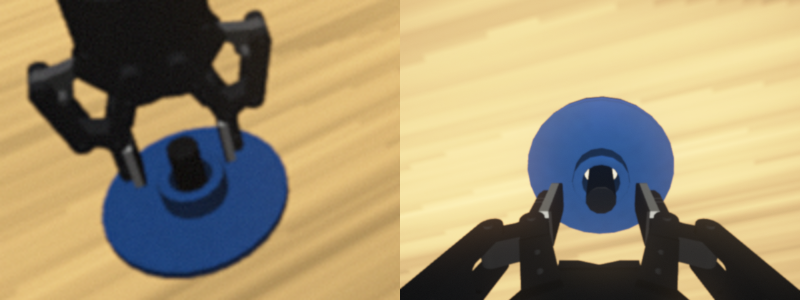

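The fingers straddle the stem, which is centred at about (600,195) in the wrist half. I lower a little and close.

Request:
{"api": "apply_moves", "payload": {
  "plan": [
    [0.05,-0.0005,0,0.004,0],
    [0.01,-0.0005,0,0.005,0],
    [0.01,-0.0005,0,0.005,0],
    [0.01,-0.0005,0,0.005,0],
    [0.01,-0.0005,0,0.005,0],
    [0.01,-0.0005,0,0.005,0],
    [0.01,-0.0005,0,0.005,0],
    [0.01,-0.0005,0,0.005,0]
  ],
  "newtons": 70
}}

```text
t: 9.6
tool_pos: [0.5663, -0.22, 0.211]
tool_rot: [0.368, 3.12, -0.0]
contact_force: [-1.5, 0.9, 2.4]
opening: 0.0181
grip_force: 68.7
```

Request:
{"api": "apply_moves", "payload": {
  "plan": [
    [0.01,0,0,-0.01,0],
    [0.01,0,0,-0.03,0],
    [0.01,0,0,-0.06,0],
    [0.01,0,0,-0.09,0],
    [0.01,0,0,-0.12,0],
    [0.01,0,0,-0.12,0]
  ]
}}

```text
t: 10.1
tool_pos: [0.5677, -0.2208, 0.3388]
tool_rot: [0.367, 3.108, -0.008]
contact_force: [0.9, -1.1, -0.8]
opening: 0.0176
grip_force: 68.8
```

Run:
```python
from h import *
np.set_printoptions(precision=4,suppress=True)
o=telemetry.get_obs(); print(o["tool_pos"],o["tool_rot"],o["contact_force"],o["opening"],o["grip_force"])
w=shot("wrist"); t=np.array(o["tool_pos"]); M=R.from_rotvec(o["tool_rot"]).as_matrix()
for th in["stem_top","collar_top","outer_lid"]:
  q=eyes.tip_of(th,w)
  if q: print(th,q[0],(dep(w,q[0]["point"])-t)@M)
r=eyes.outline_of("outer_lid",w)[0]["region"]; c=(cloud(w,r)-t)@M
d=c[(c[:,2]>.17)&(c[:,2]<.24)]; print(np.percentile(d[:,2],[5,50,95]))
d=d[abs(d[:,2]-np.median(d[:,2]))<.006]; A=np.c_[d[:,:2],np.ones(len(d))]; print("plane",np.linalg.lstsq(A,d[:,2],rcond=None)[0], "ext",d.min(0),d.max(0))
s=shot("scene")
cv2.imwrite("pics/s3.png",np.hstack([cv2.resize(s["img"][130:430,50:450],(400,300)),cv2.resize(w["img"],(400,300))]))
```

```text
[ 0.5677 -0.2208  0.3388] [ 0.3665  3.1085 -0.0075] [ 0.8505 -1.0638 -0.834 ] 0.01755469462828842 68.7504243850708
stem_top {'point': [313.7, 329.3], 'confidence': 0.92} [ 0.003  -0.0019  0.1506]
outer_lid {'point': [320.3, 270.7], 'confidence': 0.61} [0.0125 0.0008 0.1858]
[0.1784 0.1976 0.1986]
plane [0.0016 0.0011 0.1976] ext [-0.0567 -0.0605  0.1916] [0.0664 0.0623 0.2035]
```

View pics/s3.png

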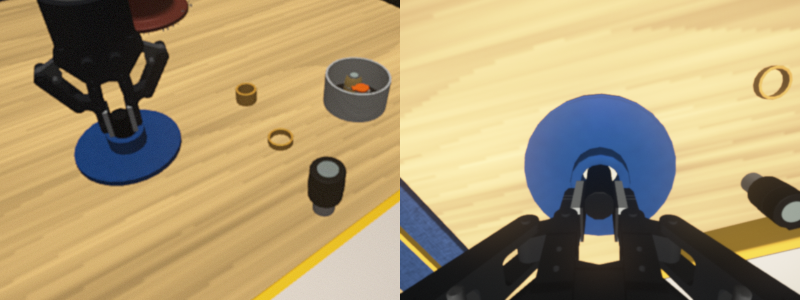

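Both lids hang level in the grip. I carry them to above the tin.

Request:
{"api": "apply_moves", "payload": {
  "plan": [
    [0.01,0.01,0.03,0,0],
    [0.01,0.02,0.068,0,0],
    [0.01,0.031,0.108,0,0],
    [0.01,0.043,0.148,0,0],
    [0.01,0.054,0.187,0,0],
    [0.01,0.065,0.226,0,0],
    [0.01,0.076,0.265,0,0],
    [0.01,0.087,0.302,0,0],
    [0.01,0.097,0.336,0,0],
    [0.01,0.105,0.364,0,0],
    [0.01,0.11,0.382,0,0],
    [0.01,0.11,0.382,0,0]
  ]
}}

```text
t: 11.4
tool_pos: [0.547, 0.1803, 0.3288]
tool_rot: [-0.361, -3.117, -0.001]
contact_force: [0.1, -1.0, -2.9]
opening: 0.0178
grip_force: 69.1
```

```bash
cat > st.py <<'E'
from h import *
np.set_printoptions(precision=4,suppress=True)
o=telemetry.get_obs(); t=np.array(o["tool_pos"]); M=R.from_rotvec(o["tool_rot"]).as_matrix()
print(o["t"],t,o["tool_rot"],o["q"],o["contact_force"],o["opening"],o["grip_force"])
g=np.array([.5479,.1767,t[2]]); print("to target",(g-t)@M)
w=shot("wrist")
r=eyes.outline_of("outer_lid",w)[0]["region"]; c=cloud(w,r); d=(c-t)@M
k=(d[:,2]>.17)&(d[:,2]<.24); d=d[k]; 
d=d[abs(d[:,2]-np.median(d[:,2]))<.005]; A=np.c_[d[:,:2],np.ones(len(d))]; print("plane",np.linalg.lstsq(A,d[:,2],rcond=None)[0])
for n in("top","scene"):
    p=shot(n)
    for th in("stem_top","collar_top","tin","outer_lid"):
        q=eyes.tip_of(th,p)
        if q: print(n,th,np.round(q[0]["point"],1),round(q[0]["confidence"],2))
    cv2.imwrite(f"pics/{n}x.png",p["img"])
E
python3 st.py
```

```text
11.4 [0.547  0.1803 0.3288] [-0.361  -3.1174 -0.0008] [ 0.1889 -0.0039  1.8     0.0015  1.3486 -1.1517] [ 0.0737 -1.0401 -2.9246] 0.017794468938852007 69.11455392837524
to target [-0.0017 -0.0033 -0.    ]
plane [0.0001 0.001  0.1976]
top collar_top [191.3 260.3] 0.6
top outer_lid [195.8 263.5] 0.94
scene stem_top [415.3 143.5] 0.73
scene collar_top [415.3 155.9] 0.91
scene tin [401.4 231.2] 0.76
scene outer_lid [412.3 174. ] 0.94
```

Request:
{"api": "apply_moves", "payload": {
  "plan": [
    [0.01,-0.001,-0.002,0.012,0],
    [0.01,-0.0015,-0.003,0.028,0],
    [0.01,-0.0015,-0.003,0.04,0],
    [0.01,-0.0015,-0.003,0.048,0],
    [0.01,-0.0015,-0.003,0.05,0],
    [0.01,-0.0015,-0.003,0.05,0]
  ]
}}

```text
t: 12.5
tool_pos: [0.5484, 0.1738, 0.2793]
tool_rot: [-0.368, -3.118, 0.001]
contact_force: [0.5, 0.0, -1.0]
opening: 0.0175
grip_force: 69.1
```

```bash
python3 st.py; python3 -c "
import cv2,numpy as np
t=cv2.imread('pics/topx.png');s=cv2.imread('pics/scenex.png')
cv2.imwrite('pics/m2.png',np.hstack([cv2.resize(t[200:320,140:300],(400,300)),cv2.resize(s[130:280,310:510],(400,300))]))"
```

```text
12.5 [0.5484 0.1738 0.2793] [-0.3676 -3.1177  0.0011] [ 0.1776  0.0464  1.8368  0.      1.2608 -1.1585] [ 0.5456  0.0448 -0.9975] 0.017472972645529074 69.08383369445801
to target [0.0012 0.0027 0.    ]
plane [0.0003 0.0012 0.1976]
top collar_top [200.7 263.6] 0.63
top outer_lid [205.4 264.2] 0.67
scene stem_top [412.6 168.9] 0.51
scene collar_top [411.8 182. ] 0.72
scene tin [400.6 228.7] 0.77
scene outer_lid [408.3 199. ] 0.81
```

View pics/m2.png

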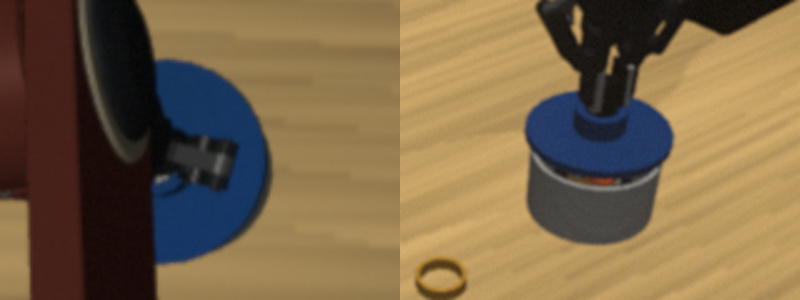

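The lid hovers centred over the tin, with the rim gap visible. I correct sideways and lower slowly.

Request:
{"api": "apply_moves", "payload": {
  "plan": [
    [0.01,0.001,0.0025,0,0],
    [0.01,0.001,0.0025,0.003,0],
    [0.01,0.001,0.0025,0.005,0],
    [0.01,0.001,0.0025,0.007,0],
    [0.01,0.001,0.0025,0.009,0],
    [0.01,0.001,0.0025,0.01,0],
    [0.01,0.001,0.0025,0.01,0],
    [0.01,0.001,0.0025,0.01,0]
  ]
}}

```text
t: 13.77
tool_pos: [0.5484, 0.1765, 0.2706]
tool_rot: [-0.368, -3.12, 0.0]
contact_force: [0.2, 0.2, -1.7]
opening: 0.0176
grip_force: 69.1
```

Request:
{"api": "apply_moves", "payload": {
  "plan": [
    [0.01,0,0,0.001,0],
    [0.01,0,0,0.002,0],
    [0.01,0,0,0.003,0],
    [0.01,0,0,0.004,0],
    [0.01,0,0,0.004,0],
    [0.01,0,0,0.004,0]
  ]
}}

```text
t: 14.27
tool_pos: [0.5485, 0.1766, 0.2675]
tool_rot: [0.368, 3.12, 0.0]
contact_force: [-4.0, 0.4, 3.8]
opening: 0.0177
grip_force: 69.8
```

Request:
{"api": "apply_moves", "payload": {
  "plan": [
    [0.01,0.001,0,0,0],
    [0.01,0.001,0,0.001,0],
    [0.01,0.001,0,0.0015,0],
    [0.01,0.001,0,0.0015,0],
    [0.01,0.001,0,0.0015,0]
  ]
}}

```text
t: 14.68
tool_pos: [0.548, 0.1768, 0.267]
tool_rot: [0.368, 3.118, 0.001]
contact_force: [-3.2, -1.3, 8.2]
opening: 0.0178
grip_force: 70.4
```

```bash
cat > pl.py <<'E'
from h import *
np.set_printoptions(precision=4,suppress=True)
o=telemetry.get_obs(); print(o["t"],o["tool_pos"],o["tool_rot"],o["contact_force"],o["opening"],o["grip_force"])
w=shot("wrist"); r=eyes.outline_of("outer_lid",w)[0]["region"]; c=cloud(w,r)
m=np.median(c[:,2]); d=c[abs(c[:,2]-m)<.005]; x0=d.mean(0)
print("disc z",m,"tilt",np.linalg.lstsq(np.c_[d[:,:2]-x0[:2],np.ones(len(d))],d[:,2],rcond=None)[0])
E
python3 pl.py
```

```text
14.6833 [0.548  0.1768 0.267 ] [0.3677 3.1183 0.0005] [-3.2182 -1.2529  8.2343] 0.017766270080358765 70.41700959205627
disc z 0.0695021377740333 tilt [-0.0003 -0.0002  0.0694]
```

The disc is at z 0.0695 with no tilt, so the lid is seated. I release the stem.

Request:
{"api": "apply_moves", "payload": {
  "plan": [
    [0.03,0,0,0,0],
    [0.065,0,0,0,0],
    [0.065,0,0,0,0],
    [0.065,0,0,0,0],
    [0.065,0,0,0,0],
    [0.065,0.0025,0,-0.002,0],
    [0.065,0.0025,0,-0.002,0]
  ]
}}

```text
t: 15.37
tool_pos: [0.5448, 0.1774, 0.2674]
tool_rot: [-0.368, -3.12, -0.0]
contact_force: [-0.0, -0.4, 0.0]
opening: 0.0649
grip_force: 0.0
```

```bash
python3 pl.py
python3 - <<'E'
from h import *
np.set_printoptions(precision=4,suppress=True)
o=telemetry.get_obs(); t=np.array(o["tool_pos"]); M=R.from_rotvec(o["tool_rot"]).as_matrix()
w=shot("wrist"); s=shot("scene")
for th in["stem_top","collar_top"]:
  for n,p in(("w",w),("s",s)):
    q=eyes.tip_of(th,p)
    if q: print(th,n,q[0],"tool",(at_z(p,q[0]["point"],.116 if th=="stem_top" else .089)-t)@M,dep(p,q[0]["point"]))
c=(cloud(w,np.ones((480,640),bool))-t)@M
f=c[(abs(c[:,1])<.06)&(abs(c[:,0])<.012)&(abs(c[:,1])>.028)&(c[:,2]<.185)]; print("finger max fwd",f[:,2].max(),np.percentile(f[:,2],99))
cv2.imwrite("pics/m3.png",np.hstack([cv2.resize(s["img"][130:280,310:510],(400,300)),cv2.resize(w["img"],(400,300))]))
E
```

```text
15.3667 [0.5448 0.1774 0.2674] [-0.3677 -3.12   -0.0001] [-0.0394 -0.3977  0.0484] 0.06492676078262058 0.0
disc z 0.06953537125994294 tilt [ 0.0001 -0.0001  0.0695]
stem_top w {'point': [316.4, 339.5], 'confidence': 0.58} tool [-0.002  -0.0008  0.1513] [0.5464 0.1762 0.1165]
stem_top s {'point': [414.0, 175.4], 'confidence': 0.78} tool [0.0046 0.0072 0.1513] [0.5445 0.183  0.118 ]
finger max fwd 0.16756333125544798 0.1621869077215502
```

View pics/m3.png

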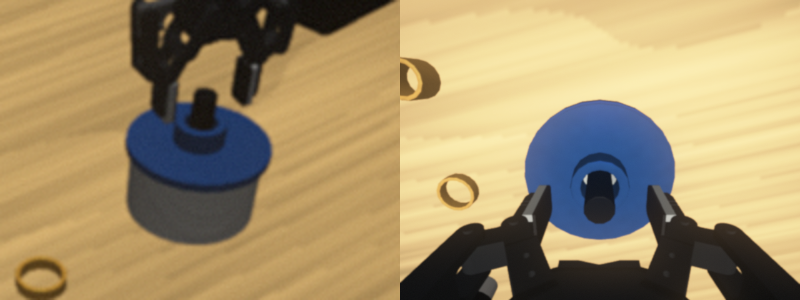

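Seated: the scene view shows the disc flush on the tin, with the stem at about (203,110). The collar is centred between the fingers. I descend and grip the collar.

Request:
{"api": "apply_moves", "payload": {
  "plan": [
    [0.065,0,0,0.008,0],
    [0.065,0,0,0.016,0],
    [0.065,0,0,0.022,0],
    [0.065,0,0,0.024,0],
    [0.065,0,0,0.024,0],
    [0.038,0,0,0.024,0],
    [0.034,0,0,0.024,0],
    [0.034,0,0,0.024,0],
    [0.034,0,0,0.024,0],
    [0.034,0,0,0.024,0]
  ],
  "newtons": 50
}}

```text
t: 16.6
tool_pos: [0.5453, 0.1774, 0.2438]
tool_rot: [0.368, 3.119, 0.001]
contact_force: [0.3, 0.6, 0.6]
opening: 0.0415
grip_force: 51.1
```

Request:
{"api": "apply_moves", "payload": {
  "plan": [
    [0.034,0,0,-0.004,0],
    [0.034,0,0,-0.01,0],
    [0.034,0,0,-0.02,0],
    [0.034,0,0,-0.03,0],
    [0.034,0,0,-0.045,0],
    [0.034,0,0,-0.06,0],
    [0.034,0,0,-0.08,0],
    [0.034,0,0,-0.1,0],
    [0.034,0,0,-0.12,0],
    [0.034,0,0,-0.135,0],
    [0.034,0,0,-0.14,0],
    [0.034,0,0,-0.14,0]
  ]
}}

```text
t: 17.6
tool_pos: [0.5454, 0.1774, 0.3862]
tool_rot: [0.367, 3.115, 0.002]
contact_force: [-0.4, -0.8, -2.2]
opening: 0.0416
grip_force: 50.9
```

```bash
python3 pl.py
python3 - <<'E'
from h import *
s=shot("scene")
r=eyes.tip_of("stem_top",s); print(r[:1], r and dep(s,r[0]["point"]))
cv2.imwrite("pics/f.png",cv2.resize(s["img"][60:300,260:580],(800,600)))
E
```

```text
17.6 [0.5454 0.1774 0.3862] [0.3673 3.1154 0.0022] [-0.4075 -0.7749 -2.2041] 0.041577386141947864 50.894676321186125
disc z 0.21198690471695697 tilt [0.0045 0.0001 0.2118]
[{'point': [412.5, 177.9], 'confidence': 0.58}] [0.54904622 0.17534116 0.11831352]
```

View pics/f.png

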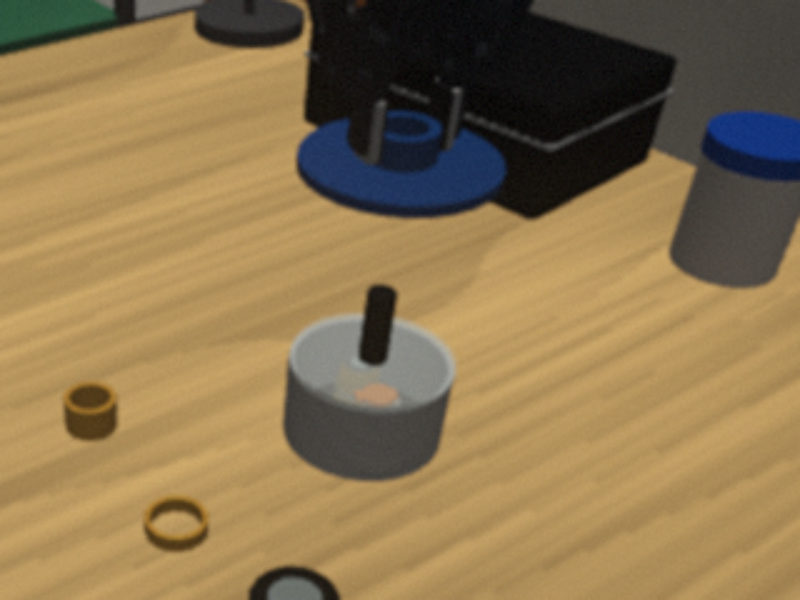

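The lifted outer lid is level at about (400,165), well clear of the stem. The stem stands upright at about (377,325), and the clear lid is seated flush with the cap shut beneath it. I let the arm settle and hand in.

Request:
{"api": "apply_moves", "payload": {
  "plan": [
    [0.034,0,0,0,0],
    [0.034,0,0,0,0],
    [0.034,0,0,0,0]
  ]
}}

```text
t: 18.05
tool_pos: [0.5449, 0.1773, 0.3824]
tool_rot: [-0.368, -3.119, 0.001]
contact_force: [0.7, -0.4, -1.3]
opening: 0.0417
grip_force: 50.9
```

```bash
python3 pl.py; python3 -c "
from station import ctrl; print(ctrl.finish_job())"
```

```text
18.05 [0.5449 0.1773 0.3824] [-0.3679 -3.1186  0.0006] [ 0.7131 -0.4257 -1.3032] 0.041694303887035426 50.87301098741591
disc z 0.2082299158166987 tilt [-0.0015 -0.0012  0.2081]
the job is handed in; nothing more can be done
None
```

I handed the job in at about 18 s: the orange cap is shut, the clear inner lid is seated on the tin, and the blue outer lid is held level about 8 cm above the stem; no other piece was touched.

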